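# Dock the collecting pot under the drip nozzle

## Task

Slide the steel collecting pot from its parking mark at the riser shelf to the ring mark under the drip nozzle of the test stand, keeping it flat on the mat all the way (never lift or tip it), until its lug is fully home in the stand's clevis. Then take the slimmer of the two locking pins from the pin block and put it down through the clevis and the lug until its collar sits on the clevis. Leave the other things on the bench where they are.

Things in the scene. Friction and masses are not known exactly. Their poses are not given: they have to be found in the camera images.
- pot: open steel pot, 66 mm outside diameter, 85 mm high, about 0.45 kg, sliding on the mat with friction about 0.35; origin under the centre of its base, z up, lug along its +x, handle along its -x. At the start the handle is under the riser shelf: take the pot across its body, along its y. At the stand the nozzle block bars a hand over the pot: there, take the handle
- lug_hole (a point): centre of the 12 mm hole through the pot's flat steel lug, at the lug's upper face: 70 mm along the pot's +x, 25 mm up. The lug is 34 mm wide (y), 6 mm thick (heights 19 to 25 mm) and ends in a square nose 88 mm from the pot's axis
- pot_handle (a point): point to pinch on the pot's straight black handle: 80 mm along the pot's -x, 42 mm up. The handle is 14 mm wide (y), 16 mm tall (heights 34 to 50 mm) and reaches from 38 to 121 mm from the pot's axis
- stand: fixed drip-test stand; origin on the mat, at the centre of the white ring mark where the pot's axis belongs. Its clevis lies along its +y and opens to its -y: the pot comes in moving along the stand's +y, lug ahead (pot +x along stand +y). Foot plate 6 mm high: x 70 to 200 mm, y -55 to 110 mm; column 176 mm high at x = 130 mm
- nozzle (a point): tip of the nozzle, 100 mm above the stand's ring mark. The nozzle is 18 mm wide; from 124 to 156 mm height it hangs from a block of 50 x 50 mm, held by a 26 mm wide arm from the column at the stand's +x
- clevis_mouth (a point): middle of the clevis's mouth: 45 mm along the stand's +y, 22.5 mm up. The lug enters a gap (heights 15 to 30 mm) between cheeks 36 mm apart, flared to about 59 mm at the mouth, and goes on until its nose meets a rigid end stop 88.5 mm along the stand's +y; the holes are then in line
- clevis_hole (a point): centre of the 10 mm hole in the clevis's top plate, at its upper face: 70 mm along the stand's +y, 38 mm up. The plate is 8 mm thick, 60 mm along x, from 50 to 100 mm along y. An 11 mm hole lies under it in the base block (heights 0 to 15 mm). To put the pin in, close the hand along the stand's x: its body then clears the nozzle block
- pin: the slimmer locking pin: steel, 60 g, upright in the pin block; origin at its tip (lower end), z up to the knob. Shank 8 mm across, 34 mm long, tip chamfered by 2 mm; then a collar 18 mm across (34 to 39 mm from the tip); then a square knob, 20 x 20 mm (39 to 67 mm from the tip), its faces along x and y
- pin_tip (a point): the slimmer pin's tip
- pin_knob (a point): point on the slimmer pin's axis, 56 mm above its tip, inside the knob; good height to grip
- pin_block: fixed aluminium block, 86 x 40 x 45 mm (x, y, z); origin under its centre. The slimmer pin stands in an 11 mm hole 23 mm along its -x, collar on the block, the thicker pin in a 15 mm hole 23 mm along its +x; the knobs stand nearly square to the block; grip across it, along its y
- riser: fixed riser shelf; origin on the mat, at the centre of the white ring mark where the pot is parked in front of it. Board from 46 to 246 mm along its +x and -190 to 110 mm along its y, underside 70 mm high, front lip up to 94 mm; 12 mm side panels at both ends, open front and back. Instruments on it stand over 105 mm along +x, up to 155 mm high
- big_pin: bystander: thicker steel locking pin (shank 12 mm, square knob 26 mm across) standing in the other hole of the pin block; origin at its tip
- jar: bystander: clear open jar, 70 mm across, 80 mm high; origin under its centre
- spool: bystander: orange spool standing on end, 52 mm across, 40 mm high; origin under its centre
- driver: bystander: screwdriver lying down, about 180 mm long, its handle to its -x
- meter: bystander: blue handheld meter lying flat, 140 x 72 x 32 mm (x, y, z); origin under its centre
- pump_case: bystander: open black pump case with a circuit board, 125 x 85 x 26 mm; origin under its centre
- handset: bystander: white handset lying flat, 120 x 48 x 22 mm; origin under its centre

How it is judged:
By the outcome, as a careful person would: the job done as asked, in the order asked, and still so for the second after the job is handed in, with the robot touching nothing.
It also fails if it takes over 72 s, if anything falls off the work surface, if the arm or the gripper's body presses on something with over 40 N, if the wrist force passes 120 N, or if a joint passes its speed limit or range.

## Robot

A 6-joint arm with a two-finger parallel gripper is mounted at the origin on the work surface. World frame = base frame: x ahead of the robot, y to its left, z up, the work surface at z = 0. Lengths are in m, angles in degrees, forces in N, time in s.
With the tool pointing down it reaches from about 0.3 to 1 m from the base axis. Payload 5.1 kg.
Tool frame: the origin (TCP) lies on the centre line of the jaws, within the pads' length; the fingertips stand 14 mm ahead of it and the grasp point (between the pads) lies 5 mm behind it; z points along the fingers, y is the line along which they close (so a half turn about z gives the same grasp; the last joint's range is limited). The gripper opens to 95 mm and grips with 3 to 60 N. Pads are 20 mm wide; open, the fingers measure 119 mm over their backs; the gripper's body (75 mm by 180 mm) begins 59 mm behind the grasp point.
Start: joints at [66.715, 7.093, 94.555, -0, 78.352, -4.733], TCP at [0.207, 0.616, 0.229] pointing down, gripper open.
Joint ranges: [-149.61, 149.61], [-58.7, 133.49], [1.44, 155.28], [-77.14, 257.14], [18.33, 153.61], [-166.67, 166.67]. Speed limits (degrees/s): [147.25, 147.25, 180, 180, 180, 180].

## Interface

Orientations are given as a 3x3 rotation matrix whose columns are the frame's x, y, z axes.
In Python, from station import telemetry, capture, get_calibration, ticket gives the robot as it stands.
- The arm moves only by the tool drive_tool, never from a script. Its arguments are lists of equal length, an entry for each row: "fingers": the closure, from 0 (fully open) to 1 (shut); "xyz": the shift along the tool's x, y, z in mm, a list of three; "spin": the turn about the tool's z in rad. In form: {"fingers": [fingers, ...], "xyz": [[dx, dy, dz], ...], "spin": [spin, ...]}. A call has 1 to 10 rows; each row shifts and turns the commanded pose from where the row before left it, along the tool's axes as they then stand; what a row does not reach is not made up. A row lasts 1/8 s, in which the tool goes at most 62.5 mm and 10.7 degrees, less where a joint would pass 70% of its speed; a pose out of reach is approached as far as the arm can. A call with a gripper value outside its range is refused whole. The fingers move at their own pace and stop on an object; "grip_force" is the grip in N (left out, the last holds). Time passes only in rows, so rows that do not move let the fingers close. It gives the time, the measured TCP pose, the force, the opening and the grip force at its end, in the units of the state.
- telemetry.observe(): the state, without advancing time (a new reading comes with each control period).
- capture(name): name is "scene" or "top" or "wrist"; returns the picture (420x560x3 uint8, blue, green, red); there is no depth.
- get_calibration(name): a dict with "camera_matrix" (3x3 intrinsics, pixels), "extrinsics" (4x4, takes a point from camera to world coordinates); the wrist camera has in their place "tool_from_camera" (4x4, takes a point from camera to tool coordinates, whose origin is the TCP and whose axes are the flange's). Camera axes: x right, y down, z forward; pixel columns grow to the right and rows downward; lengths in m; the calibration is good to about 2 mm. A picture is of the moment at which its call begins: read the wrist's pose just before it. get_calibration takes no time and is no camera call.
- ticket.hand_in(): hands the job in; it is judged then, once.
The state is a dict: "clock": time; "joint_pos": joint angles; "qvel": joint speeds; "tau": joint torques, N m; "ee_pos": TCP position; "eef_rot": TCP orientation; "contact_force": force on the tool from outside, world axes, zero at the start; "torque": the same for the moment, N m; "opening": finger opening in m; "gripper_force": force on a finger pad.
Only numpy, scipy, OpenCV 4.12 (cv2) and the standard library are available. Lean on these libraries where they do the work, as an engineer would, in place of code of your own. Each camera call takes 0.05 s, during which the arm holds its last target. There are 200 camera calls.

## Working session

There is one attempt and no reset: what is moved stays moved. The work goes in short steps, Python scripts to look and compute and a tool call to move; the robot and the scene stay as the last step left them, time stands still between calls to the robot, and variables do not carry over. Pictures are saved under pics/ and viewed, at most 10 in all, crops included, and the job is handed in when it is done.

Besides the shell and the picture viewer there is one more tool, called after ">>>" in YAML: its name, and indented under it one key for each argument. drive_tool: Moves the arm, as the interface text tells. Its arguments: {"type":"object","properties":{"fingers":{"type":"array","items":{"type":"number"}},"xyz":{"type":"array","items":{"type":"array","items":{"type":"number"}}},"spin":{"type":"array","items":{"type":"number"}},"grip_force":{"type":"number"}},"required":["fingers","xyz","spin"]}

```bash
ls; mkdir -p pics; python3 - <<'E'
from station import telemetry, capture, get_calibration
import cv2, numpy as np
np.set_printoptions(precision=4,suppress=True)
print(telemetry.observe())
for n in ("scene","top","wrist"):
    print(n,get_calibration(n))
s=capture("scene");t=capture("top");w=capture("wrist")
for n,i in (("scene",s),("top",t),("wrist",w)): cv2.imwrite(f"pics/{n}0.png",i)
E
```

```text
pics
{'clock': 0.0, 'joint_pos': array([66.716 ,  7.1322, 94.6314, -0.0015, 78.3497, -4.7316]), 'qvel': array([ 0.0426,  0.0176,  0.0394, -0.022 , -0.0749,  0.0528]), 'tau': array([  0.    , -41.7615, -35.9925,   0.0774,   0.0494,  -0.0002]), 'ee_pos': array([0.2066, 0.6157, 0.2274]), 'eef_rot': array([[-0.948 ,  0.3182, -0.0008],
       [ 0.3182,  0.948 , -0.0018],
       [ 0.0001, -0.002 , -1.    ]]), 'contact_force': array([ 0.6028,  0.0544, -0.1263]), 'torque': array([ 0.0137, -0.0218, -0.007 ]), 'gripper_force': 0.0, 'opening': 0.09508102477998259}
scene {'camera_matrix': array([[471.0025,   0.    , 277.1162],
       [  0.    , 471.0025, 211.1367],
       [  0.    ,   0.    ,   1.    ]]), 'extrinsics': array([[-0.1518,  0.7784, -0.6091,  1.2611],
       [ 0.9883,  0.1101, -0.1056,  0.1039],
       [-0.0151, -0.618 , -0.786 ,  1.0313],
       [ 0.    ,  0.    ,  0.    ,  1.    ]])}
top {'camera_matrix': array([[538.3459,   0.    , 275.4816],
       [  0.    , 538.3459, 214.0399],
       [  0.    ,   0.    ,   1.    ]]), 'extrinsics': array([[-0.0252, -0.9863,  0.1632,  0.2775],
       [-0.9996,  0.0265,  0.0057, -0.0364],
       [-0.0099, -0.163 , -0.9866,  1.4529],
       [ 0.    ,  0.    ,  0.    ,  1.    ]])}
wrist {'camera_matrix': array([[360.7496,   0.    , 287.703 ],
       [  0.    , 360.7496, 210.1691],
       [  0.    ,   0.    ,   1.    ]]), 'tool_from_camera': array([[ 0.0011, -0.9679, -0.2514,  0.07  ],
       [ 1.    ,  0.0012, -0.0004,  0.0003],
       [ 0.0007, -0.2514,  0.9679, -0.1551],
       [ 0.    ,  0.    ,  0.    ,  1.    ]])}
```

View pics/scene0.png

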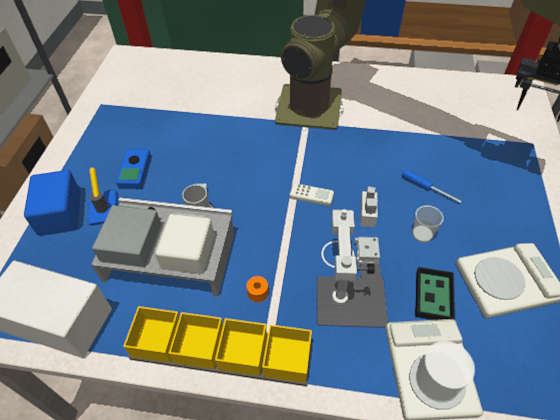

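View pics/top0.png

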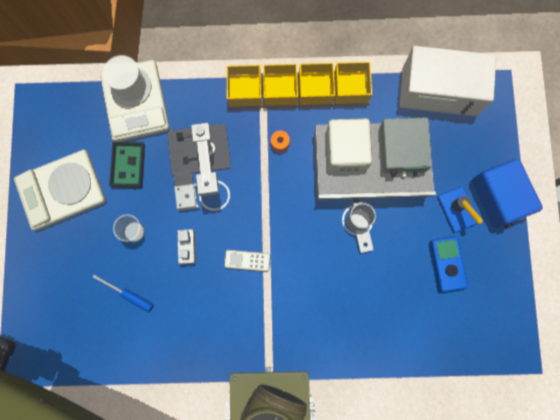

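The scene shows the robot at the top and the riser at the left, with the pot in front of it at scene (195,192). In the top view the pot is at (360,218) with its lug toward the robot at (365,243). The ring mark is at (215,195), the clevis plate at (186,197) and the pin block at (186,247). Next I enlarge the key area.

```bash
cat > h.py <<'E'
import numpy as np, cv2
from station import telemetry, capture, get_calibration
np.set_printoptions(precision=4,suppress=True)
def ray(n,uv,st=None):
    c=get_calibration(n); K=c["camera_matrix"]
    if n=="wrist":
        T=np.eye(4); T[:3,:3]=st["eef_rot"]; T[:3,3]=st["ee_pos"]; T=T@c["tool_from_camera"]
    else: T=c["extrinsics"]
    d=T[:3,:3]@np.linalg.solve(K,[uv[0],uv[1],1]); return T[:3,3],d/np.linalg.norm(d)
def plane(n,uv,z,st=None):
    o,d=ray(n,uv,st); return o+d*(z-o[2])/d[2]
def tri(rs):
    A=sum(np.eye(3)-np.outer(d,d) for o,d in rs); b=sum((np.eye(3)-np.outer(d,d))@o for o,d in rs)
    p=np.linalg.solve(A,b); return p,max(np.linalg.norm(np.cross(p-o,d)) for o,d in rs)
def proj(n,p,st=None):
    c=get_calibration(n)
    T=c.get("extrinsics")
    if n=="wrist":
        T=np.eye(4); T[:3,:3]=st["eef_rot"]; T[:3,3]=st["ee_pos"]; T=T@c["tool_from_camera"]
    q=c["camera_matrix"]@(T[:3,:3].T@(np.array(p)-T[:3,3])); return q[:2]/q[2]
E
python3 - <<'E'
from h import *
t=cv2.imread("pics/top0.png"); s=cv2.imread("pics/scene0.png")
a=cv2.resize(t[150:275,160:275],None,fx=3.45,fy=4.6,interpolation=cv2.INTER_CUBIC) if 0 else cv2.resize(t[150:275,160:260],(480,600),interpolation=cv2.INTER_CUBIC)
b=cv2.resize(t[195:257,335:385],(320,397),interpolation=cv2.INTER_CUBIC)
c=np.zeros((600,800,3),np.uint8); c[:,:480]=a; c[:397,480:]=b
d=cv2.resize(s[175:222,175:245],(320,203)[:2],interpolation=cv2.INTER_CUBIC); c[397:,480:]=d
cv2.imwrite("pics/crop1.png",c)
for n,uv in (("ring",(215,195)),("pot",(360,222)),("clev",(186,197)),("block",(186,247))): print(n,plane("top",uv,0.0))
E
```

```text
ring [0.5755 0.1372 0.    ]
pot [ 0.4898 -0.2577  0.    ]
clev [0.5721 0.2172 0.    ]
block [0.4338 0.217  0.    ]
```

View pics/crop1.png

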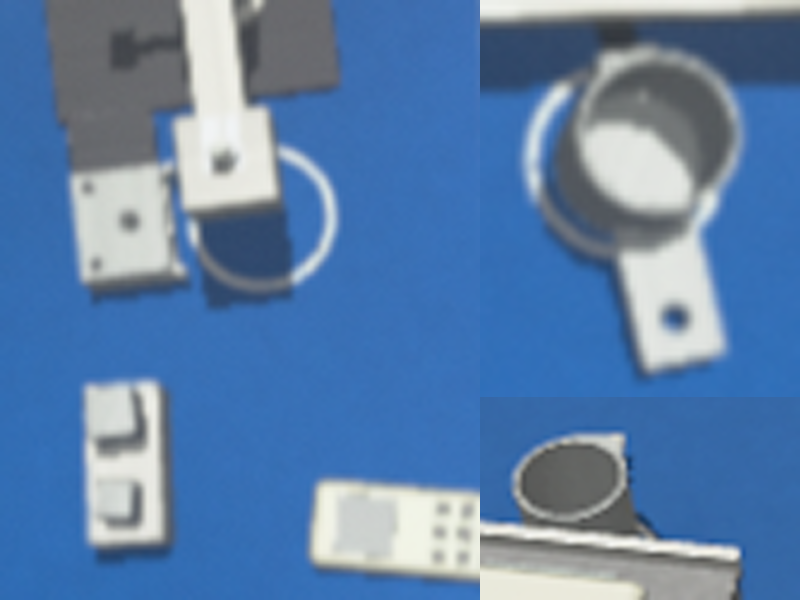

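In the crop, the slim pin is the smaller, lower knob at crop (119,502), i.e. top (184.8,254.6). The clevis hole is at crop (130,221), top (187.1,196.0), and the lug hole at crop (676,318), top (365.6,244.7). I go over the stand for wrist views on the way to the pot.

```bash
cat >> h.py <<'E'
def plan(path,n,start=None):
    """rows from current pose through waypoint (x,y,z,yaw of tool x in deg)"""
    s=telemetry.observe(); R=s["eef_rot"]
    p=np.array(start[:3] if start else s["ee_pos"],float); yaw=np.radians(start[3]) if start else np.arctan2(R[1,0],R[0,0])
    q=np.array(path[:3]); dy=(np.radians(path[3])-yaw+np.pi)%(2*np.pi)-np.pi
    xs=[];d=(q-p)/n*1000
    for i in range(n):
        a=yaw+dy*i/n; ex=np.array([np.cos(a),np.sin(a),0]); ey=np.array([np.sin(a),-np.cos(a),0])
        xs.append([round(float(v),1) for v in (d@ex,d@ey,-d[2])])
    print(xs,[round(float(-dy/n),4)]*n)
E
python3 - <<'E'
from h import *
u=lambda a,b:(160+a/4.8,150+b/4.8)
v=lambda a,b:(335+(a-480)/6.4,195+b/6.4)
print("ring",plane("top",u(263,217),0),"clev",plane("top",u(130,221),.038),"knob",plane("top",u(117,500),.112-.034+.034))
pr=plane("top",v(655,142),.085); lh=plane("top",v(676,318),.025); print("pot",pr,"lug",lh,np.linalg.norm((lh-pr)[:2]),np.degrees(np.arctan2(*(lh-pr)[1::-1])))
plan((.50,.21,.26,90),10)
E
```

```text
ring [0.575  0.1378 0.    ] clev [0.5669 0.2077 0.038 ] knob [0.4039 0.2015 0.112 ]
pot [ 0.4897 -0.2514  0.085 ] lug [ 0.4248 -0.2657  0.025 ] 0.06645948135057157 -167.5482373117021
[[-40.7, -29.1, -3.2], [-44.0, -23.8, -3.2], [-46.7, -18.2, -3.2], [-48.6, -12.2, -3.2], [-49.7, -6.1, -3.2], [-50.1, 0.1, -3.2], [-49.7, 6.3, -3.2], [-48.5, 12.5, -3.2], [-46.6, 18.4, -3.2], [-43.9, 24.1, -3.2]] [0.1247, 0.1247, 0.1247, 0.1247, 0.1247, 0.1247, 0.1247, 0.1247, 0.1247, 0.1247]
```

>>> drive_tool:
  fingers: [0,0,0,0,0,0,0,0,0,0]
  xyz:
    - [-41,-29,-3]
    - [-44,-24,-3]
    - [-47,-18,-3]
    - [-49,-12,-3]
    - [-50,-6,-3]
    - [-50,0,-3]
    - [-50,6,-3]
    - [-48,12,-3]
    - [-47,18,-3]
    - [-44,24,-3]
  spin: [0.125,0.125,0.125,0.125,0.125,0.125,0.125,0.125,0.125,0.125]

```text
clock: 1.4
ee_pos: [0.5003, 0.2073, 0.2585]
eef_rot: [[0.007, 1.0, -0.0], [1.0, -0.007, 0.0], [0.0, -0.0, -1.0]]
contact_force: [1.2, 0.7, 0.3]
opening: 0.0951
gripper_force: 0.0
```

>>> drive_tool:
  fingers: [0,0,0]
  xyz:
    - [0,0,0]
    - [0,0,0]
    - [0,0,0]
  spin: [0,0,0]

```text
clock: 1.78
ee_pos: [0.499, 0.2098, 0.2583]
eef_rot: [[0.001, 1.0, -0.001], [1.0, -0.001, 0.0], [0.0, -0.001, -1.0]]
contact_force: [-0.0, -0.4, -0.3]
opening: 0.0952
gripper_force: 0.0
```

```bash
cat >> h.py <<'E'
import pickle
def shot(tag):
    s=telemetry.observe(); im=capture("wrist"); cv2.imwrite(f"pics/{tag}.png",im); pickle.dump(s,open(f"pics/{tag}.pkl","wb"))
    print(tag,s["clock"],s["ee_pos"],np.degrees(np.arctan2(s["eef_rot"][1,0],s["eef_rot"][0,0])),s["eef_rot"][:,2]); return s,im
E
python3 -c "
from h import *
shot('wB')"
```

```text
wB 1.775 [0.499  0.2098 0.2583] 89.94005718375483 [-0.0006  0.0001 -1.    ]
```

>>> drive_tool:
  fingers: [0,0,0,0,0]
  xyz:
    - [-40,0,0]
    - [-40,0,0]
    - [-30,0,0]
    - [0,0,0]
    - [0,0,0]
  spin: [0,0,0,0,0]

```text
clock: 2.45
ee_pos: [0.4993, 0.0999, 0.2587]
eef_rot: [[0.002, 1.0, 0.0], [1.0, -0.002, 0.001], [0.001, 0.0, -1.0]]
contact_force: [-0.9, -0.3, 1.1]
opening: 0.0953
gripper_force: 0.0
```

```bash
python3 -c "
from h import *
shot('wA')"
```

```text
wA 2.45 [0.4993 0.0999 0.2587] 89.89233814151196 [ 0.0001  0.0006 -1.    ]
```

View pics/wB.png

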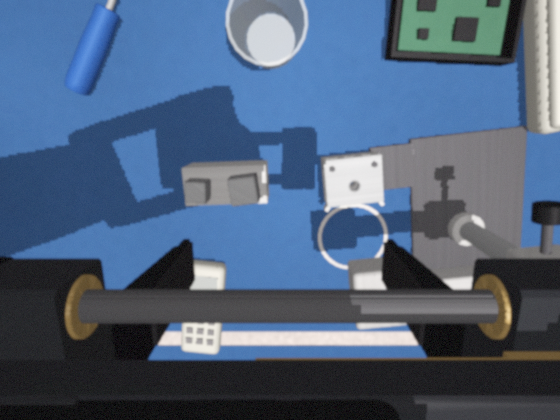

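View pics/wA.png

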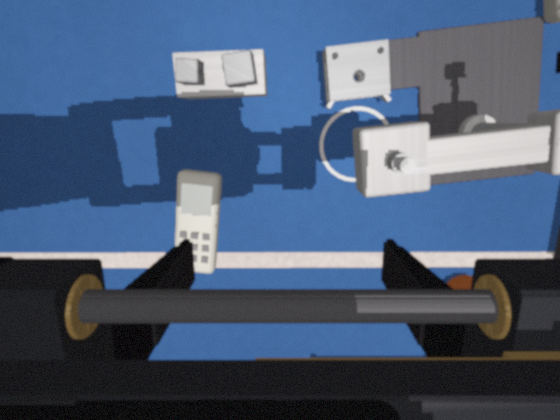

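In wB, the clevis hole is near (354,186), the ring near (352,237) and the slim knob near (197,188). In wA, the hole is near (359,75) and the slim knob near (188,71). Next I get subpixel values for the hole and ring, and a magnified view of the knobs.

```bash
cat >> h.py <<'E'
def dark(im,uv,r=7):
    """subpixel centroid of a dark spot near uv"""
    g=cv2.cvtColor(im,cv2.COLOR_BGR2GRAY).astype(float); u,v=map(int,uv)
    w=g[v-r:v+r+1,u-r:u+r+1]; t=np.clip(np.percentile(w,70)*.85-w,0,None)
    yy,xx=np.mgrid[v-r:v+r+1,u-r:u+r+1]; return np.array([(t*xx).sum(),(t*yy).sum()])/t.sum()
E
python3 - <<'E'
from h import *
I={k:cv2.imread(f"pics/{k}.png") for k in("wA","wB")}; S={k:pickle.load(open(f"pics/{k}.pkl","rb")) for k in I}
h={"wA":dark(I["wA"],(359,75)),"wB":dark(I["wB"],(354,186))}
top=cv2.imread("pics/top0.png"); ht=dark(top,(187,196),4)
print(h,ht); print("clevis hole",tri([ray("wrist",h[k],S[k]) for k in h]),[plane("wrist",h[k],.038,S[k]) for k in h],plane("top",ht,.038))
for nm,a,b in (("b1",(334,56),(336,167)),("b2",(379,51),(374,163))):
    pa,pb=dark(I["wA"],a,4),dark(I["wB"],b,4); print(nm,pa,pb,plane("wrist",pa,.038,S["wA"]),plane("wrist",pb,.038,S["wB"]))
# ring
im=I["wB"]; hsv=cv2.cvtColor(im,cv2.COLOR_BGR2HSV)
m=((hsv[...,1]<110)&(hsv[...,2]>120)).astype(np.uint8); M=np.zeros_like(m); M[206:275,312:392]=1; m&=M
ys,xs=np.nonzero(m); d=np.hypot(xs-352,ys-237); k=(d>26)&(d<40); e=cv2.fitEllipse(np.c_[xs,ys][k].astype(np.float32)); print("ring",e,plane("wrist",e[0],0,S["wB"]))
c=np.zeros((600,800,3),np.uint8)
c[:,:400]=cv2.resize(I["wB"][150:225,175:225+0],(400,600),interpolation=cv2.INTER_CUBIC)
c[:,400:]=cv2.resize(I["wA"][35:110,165:215],(400,600),interpolation=cv2.INTER_CUBIC)
cv2.imwrite("pics/knob.png",c)
E
```

```text
{'wA': array([358.1057,  75.8918]), 'wB': array([354.0233, 185.4737])} [186.5579 195.6104]
clevis hole (array([0.5697, 0.2091, 0.0356]), np.float64(0.000246804921273167)) [array([0.569 , 0.2089, 0.038 ]), array([0.5695, 0.2096, 0.038 ])] [0.5681 0.2091 0.038 ]
b1 [334.484   55.4477] [332.6129 168.5938] [0.5453 0.2275 0.038 ] [0.5464 0.2275 0.038 ]
b2 [380.1352  49.9616] [373.9256 163.8657] [0.5892 0.2324 0.038 ] [0.5892 0.2324 0.038 ]
ring ((352.4522399902344, 237.0286102294922), (65.57489013671875, 68.04830932617188), 139.6819305419922) [0.5776 0.1392 0.    ]
```

View pics/knob.png

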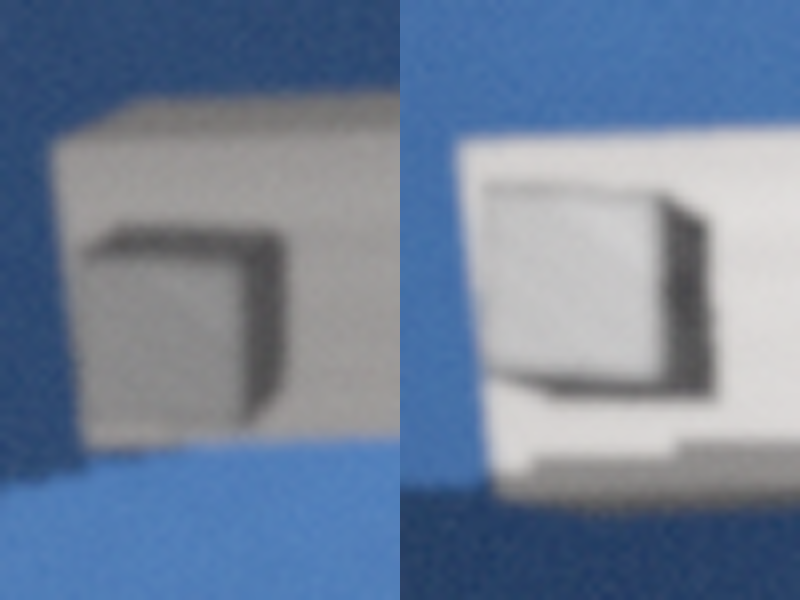

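The slim knob's top face is centred at crop (163,340) in wB, pixel (195.4,192.5), and at crop (572,282) in wA, pixel (186.5,70.3). The ring-to-hole distance comes out at 70.5 mm against the stated 70, with the stand rotated about 6.5°.

```bash
python3 - <<'E'
from h import *
S={k:pickle.load(open(f"pics/{k}.pkl","rb")) for k in("wA","wB")}
print(tri([ray("wrist",(195.4,192.5),S["wB"]),ray("wrist",(186.5,70.3),S["wA"])]))
for k,cs in (("wB",[(85,262),(245,258),(240,420),(85,420)]),("wA",[(87,185),(257,195),(257,380),(87,368)])):
    o=(175,150) if k=="wB" else (165,35)
    P=np.array([plane("wrist",(o[0]+a/8,o[1]+b/8),.078,S[k]) for a,b in cs]); print(P[:,:2],P.mean(0),np.degrees(np.arctan2(*(P[1]-P[0])[1::-1])))
plan((.46,-.25,.26,192),10)
E
```

```text
(array([0.4111, 0.2098, 0.0755]), np.float64(0.0001916111094452669))
[[0.4033 0.2197]
 [0.4222 0.2202]
 [0.4205 0.2006]
 [0.4019 0.2006]] [0.412  0.2102 0.078 ] 1.4599946534968118
[[0.403  0.2194]
 [0.4214 0.2184]
 [0.4201 0.1994]
 [0.4015 0.2007]] [0.4115 0.2095 0.078 ] -3.1944244844796343
[[-35.0, -3.9, -0.1], [-33.8, -10.0, -0.1], [-31.5, -15.8, -0.1], [-28.1, -21.2, -0.1], [-23.9, -25.8, -0.1], [-19.0, -29.7, -0.1], [-13.4, -32.6, -0.1], [-7.5, -34.4, -0.1], [-1.2, -35.2, -0.1], [5.0, -34.9, -0.1]] [-0.1782, -0.1782, -0.1782, -0.1782, -0.1782, -0.1782, -0.1782, -0.1782, -0.1782, -0.1782]
```

>>> drive_tool:
  fingers: [0,0,0,0,0,0,0,0,0,0]
  xyz:
    - [-35,0,0]
    - [-34,-6,0]
    - [-33,-12,0]
    - [-30,-18,0]
    - [-26,-23,0]
    - [-22,-27,0]
    - [-17,-31,0]
    - [-11,-33,0]
    - [-5,-35,0]
    - [1,-35,0]
  spin: [-0.178,-0.178,-0.178,-0.178,-0.178,-0.178,-0.178,-0.178,-0.178,-0.178]

```text
clock: 3.75
ee_pos: [0.4987, -0.2508, 0.2586]
eef_rot: [[-0.977, -0.212, 0.0], [-0.212, 0.977, 0.0], [-0.0, 0.0, -1.0]]
contact_force: [0.5, -0.2, -0.2]
opening: 0.095
gripper_force: 0.0
```

>>> drive_tool:
  fingers: [0,0,0]
  xyz:
    - [0,0,0]
    - [0,0,0]
    - [0,0,0]
  spin: [0,0,0]

```text
clock: 4.12
ee_pos: [0.4983, -0.2495, 0.2586]
eef_rot: [[-0.979, -0.206, 0.0], [-0.206, 0.979, 0.0], [-0.0, 0.0, -1.0]]
contact_force: [0.2, 0.4, 0.4]
opening: 0.0951
gripper_force: 0.0
```

```bash
python3 -c "
from h import *
shot('wP')"
```

```text
wP 4.125 [ 0.4983 -0.2495  0.2586] -168.13553472770607 [ 0.      0.0003 -1.    ]
```

>>> drive_tool:
  fingers: [0,0,0,0]
  xyz:
    - [30,0,0]
    - [20,0,0]
    - [0,0,0]
    - [0,0,0]
  spin: [0,0,0,0]

```text
clock: 4.68
ee_pos: [0.4493, -0.261, 0.2589]
eef_rot: [[-0.979, -0.205, 0.001], [-0.205, 0.979, -0.0], [-0.001, -0.0, -1.0]]
contact_force: [0.7, 0.8, 0.7]
opening: 0.0946
gripper_force: 0.0
```

```bash
python3 -c "
from h import *
shot('wQ')
a=cv2.imread('pics/wP.png');b=cv2.imread('pics/wQ.png')
cv2.imwrite('pics/pq.png',np.hstack([a[20:320,100:500],b[20:320,100:500]]))"
```

```text
wQ 4.675 [ 0.4493 -0.261   0.2589] -168.19657141894595 [ 0.0009 -0.0002 -1.    ]
```

View pics/pq.png

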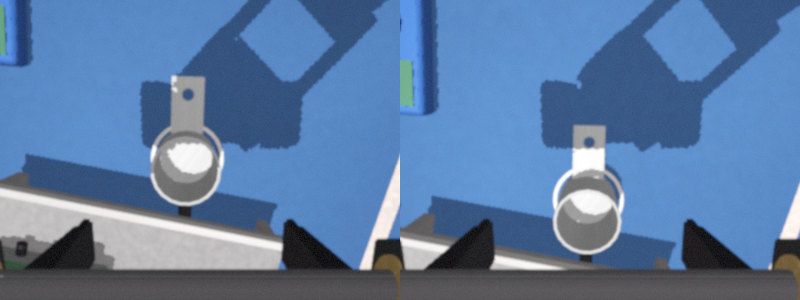

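In wP the lug hole is at (288,114) and the rim centre near (286,191). In wQ the hole is at (289,162) and the rim centre near (287,240). The lug is nearly aligned with the tool's x.

```bash
python3 - <<'E'
from h import *
S={k:pickle.load(open(f"pics/{k}.pkl","rb")) for k in("wP","wQ")}
H={};C={}
for k,g,c in (("wP",(288,114),(286,191)),("wQ",(289,162),(287,240))):
    im=cv2.imread(f"pics/{k}.png"); H[k]=dark(im,g,7)
    u,v=c; roi=cv2.resize(im[v-60:v+60,u-60:u+60],None,fx=4,fy=4,interpolation=cv2.INTER_CUBIC)
    cs=cv2.HoughCircles(cv2.medianBlur(cv2.cvtColor(roi,cv2.COLOR_BGR2GRAY),5),cv2.HOUGH_GRADIENT,1.5,8,param1=100,param2=40,minRadius=110,maxRadius=165)
    cc=cs[0][:6]/4+[u-60+.0,v-60,0]; print(k,H[k],cc)
    C[k]=cc
    for q in cc[:4]: print("  rim at .085",plane("wrist",q[:2],.085,S[k]), "R mm", q[2]/360.75*(S[k]["ee_pos"][2]+.155-.085)*1000)
    print("  hole",plane("wrist",H[k],.025,S[k]))
print("hole tri",tri([ray("wrist",H[k],S[k]) for k in H]))
E
```

```text
wP [287.6357 114.1326] [[285.8125 190.4375  31.5125]
 [285.4375 187.8125  37.7375]
 [287.3125 178.4375  36.875 ]
 [285.0625 192.3125  34.025 ]
 [283.1875 191.5625  33.2   ]
 [287.6875 192.6875  32.675 ]]
  rim at .085 [ 0.4952 -0.252   0.085 ] R mm 28.707955659277438
  rim at .085 [ 0.4929 -0.2529  0.085 ] R mm 34.37894259612848
  rim at .085 [ 0.4839 -0.253   0.085 ] R mm 33.5932039446656
  rim at .085 [ 0.4971 -0.2523  0.085 ] R mm 30.996849233258537
  hole [ 0.4275 -0.2646  0.025 ]
wQ [288.7696 161.8693] [[284.9375 242.0625  31.8875]
 [289.4375 241.6875  31.925 ]
 [286.8125 242.8125  33.6875]
 [287.5625 240.1875  30.3125]
 [285.6875 239.4375  30.275 ]
 [286.8125 245.4375  36.0125]]
  rim at .085 [ 0.4963 -0.254   0.085 ] R mm 29.074328447124145
  rim at .085 [ 0.495  -0.2498  0.085 ] R mm 29.108518738830227
  rim at .085 [ 0.4967 -0.2521  0.085 ] R mm 30.715528534015093
  rim at .085 [ 0.4939 -0.2519  0.085 ] R mm 27.638277066785378
  hole [ 0.4271 -0.2647  0.025 ]
hole tri (array([ 0.4275, -0.2646,  0.0216]), np.float64(1.6885777083888185e-05))
```

```bash
python3 -c "
from h import *
plan((.496,-.252,.2589,-169.6),2)"
```

```text
[[-23.7, -0.4, -0.0], [-23.7, -0.1, -0.0]] [0.0124, 0.0124]
```

>>> drive_tool:
  fingers: [0,0,0,0,0,0,0,0,0,0]
  xyz:
    - [-24,0,0]
    - [-23.5,-0.5,40]
    - [0,0,45]
    - [0,0,40]
    - [0,0,35]
    - [0,0,30]
    - [0,0,15]
    - [0,0,9]
    - [0,0,0]
    - [0,0,0]
  spin: [0.012,0.012,0,0,0,0,0,0,0,0]

```text
clock: 5.98
ee_pos: [0.4966, -0.2527, 0.046]
eef_rot: [[-0.983, -0.181, 0.002], [-0.181, 0.983, -0.001], [-0.002, -0.002, -1.0]]
contact_force: [0.4, -1.0, -0.0]
opening: 0.0949
gripper_force: 0.0
```

>>> drive_tool:
  fingers: [0.15,0.25,0.35,0.5,0.5,0.5]
  xyz:
    - [0,0,0]
    - [0,0,0]
    - [0,0,0]
    - [0,0,0]
    - [0,0,0]
    - [0,0,0]
  spin: [0,0,0,0,0,0]
  grip_force: 15

```text
clock: 6.72
ee_pos: [0.4957, -0.2522, 0.0449]
eef_rot: [[-0.983, -0.181, 0.0], [-0.181, 0.983, -0.0], [-0.0, -0.0, -1.0]]
contact_force: [-1.6, -0.0, 1.5]
opening: 0.0669
gripper_force: 15.0
```

>>> drive_tool:
  fingers: [0.5,0.5,0.5,0.5,0.5,0.5,0.5,0.5]
  xyz:
    - [6,0,0]
    - [14,0,0]
    - [20,0,0]
    - [20,0,0]
    - [20,0,0]
    - [14,0,0]
    - [6,0,0]
    - [0,0,0]
  spin: [0,0,0,0,0,0,0,0]

```text
clock: 7.72
ee_pos: [0.3963, -0.2706, 0.0449]
eef_rot: [[-0.983, -0.181, -0.002], [-0.181, 0.983, -0.0], [0.002, 0.0, -1.0]]
contact_force: [-3.5, -1.0, 6.1]
opening: 0.0671
gripper_force: 15.0
```

>>> drive_tool:
  fingers: [0.5,0.5,0.5,0.5,0.5,0.5,0.5,0.5,0.5,0.5]
  xyz:
    - [0,0,0]
    - [0,0,0]
    - [0,0,0]
    - [0,0,0]
    - [0,0,0]
    - [0,0,0]
    - [0,0,0]
    - [0,0,0]
    - [0,0,0]
    - [0,0,0]
  spin: [0.05,0.12,0.14,0.14,0.14,0.14,0.14,0.14,0.14,0.14]

```text
clock: 8.98
ee_pos: [0.3976, -0.2702, 0.0448]
eef_rot: [[-0.443, 0.896, -0.001], [0.896, 0.443, 0.0], [0.0, -0.001, -1.0]]
contact_force: [0.2, 0.3, 4.4]
opening: 0.0671
gripper_force: 15.0
```

>>> drive_tool:
  fingers: [0.5,0.5,0.5,0.5,0.5]
  xyz:
    - [0,0,0]
    - [0,0,0]
    - [0,0,0]
    - [0,0,0]
    - [0,0,0]
  spin: [0.14,0.14,0.07,0,0]

```text
clock: 9.6
ee_pos: [0.3976, -0.2703, 0.0448]
eef_rot: [[-0.114, 0.993, 0.0], [0.993, 0.114, -0.0], [-0.0, 0.0, -1.0]]
contact_force: [0.7, 1.2, 4.9]
opening: 0.0672
gripper_force: 15.0
```

```bash
python3 -c "
from h import *
s=telemetry.observe();print(s['ee_pos'],s['contact_force'],s['opening'])
plan((.48,-.03,s['ee_pos'][2],96.5),12)
plan((.5883,.0451,0,96.5),7,(.48,-.03,0,96.5))
im=capture('top');cv2.imwrite('pics/t1.png',im)"
```

```text
[ 0.3976 -0.2703  0.0448] [0.7129 1.1951 4.8993] 0.06721359139265716
[[19.1, 9.1, -0.0], [19.1, 9.1, -0.0], [19.1, 9.1, -0.0], [19.1, 9.1, -0.0], [19.1, 9.1, -0.0], [19.1, 9.1, -0.0], [19.1, 9.1, -0.0], [19.1, 9.1, -0.0], [19.1, 9.1, -0.0], [19.1, 9.1, -0.0], [19.1, 9.1, -0.0], [19.1, 9.1, -0.0]] [0.0001, 0.0001, 0.0001, 0.0001, 0.0001, 0.0001, 0.0001, 0.0001, 0.0001, 0.0001, 0.0001, 0.0001]
[[8.9, 16.6, -0.0], [8.9, 16.6, -0.0], [8.9, 16.6, -0.0], [8.9, 16.6, -0.0], [8.9, 16.6, -0.0], [8.9, 16.6, -0.0], [8.9, 16.6, -0.0]] [-0.0, -0.0, -0.0, -0.0, -0.0, -0.0, -0.0]
```

>>> drive_tool:
  fingers: [0.5,0.5,0.5,0.5,0.5,0.5,0.5,0.5,0.5,0.5]
  xyz:
    - [8,4,0]
    - [16,8,0]
    - [23,11,0]
    - [27,13,0]
    - [27,13,0]
    - [27,13,0]
    - [27,13,0]
    - [27,13,0]
    - [27,13,0]
    - [20,8,0]
  spin: [0,0,0,0,0,0,0,0,0,0]

```text
clock: 10.9
ee_pos: [0.4798, -0.0294, 0.0448]
eef_rot: [[-0.115, 0.993, -0.001], [0.993, 0.115, -0.002], [-0.002, -0.001, -1.0]]
contact_force: [-0.8, -5.7, 6.6]
opening: 0.067
gripper_force: 15.0
```

>>> drive_tool:
  fingers: [0.5,0.5,0.5,0.5,0.5,0.5,0.5,0.5,0.5]
  xyz:
    - [10,13,0]
    - [10,18,0]
    - [10,20,0]
    - [10,20,0]
    - [10,20,0]
    - [8,15,0]
    - [4,10,0]
    - [0,0,0]
    - [0,0,0]
  spin: [0,0,0,0,0,0,0,0,0]

```text
clock: 12.02
ee_pos: [0.5878, 0.0456, 0.0448]
eef_rot: [[-0.114, 0.994, -0.0], [0.994, 0.114, 0.001], [0.001, -0.0, -1.0]]
contact_force: [1.2, 0.2, 3.8]
opening: 0.0674
gripper_force: 15.0
```

```bash
python3 -c "
from h import *
shot('wS')
im=capture('top');cv2.imwrite('pics/t2.png',im)
R=get_calibration('top')
o=np.array([.5775,.1395]);a=np.radians(96.5);e=np.array([np.cos(a),np.sin(a)])
s=telemetry.observe();d=s['ee_pos'][:2]-o;print('stand y',d@e,'x',d@[e[1],-e[0]],s['opening'],s['contact_force'])
"
```

```text
wS 12.025 [0.5878 0.0456 0.0448] 96.5241739490965 [-0.0004  0.0008 -1.    ]
stand y -0.09450225481877386 x -0.00033882166600968566 0.06702671999994009 [0.9841 1.2451 5.8145]
```

```bash
python3 -c "
from h import *
a=cv2.imread('pics/wS.png');b=cv2.imread('pics/t2.png')
c=np.zeros((600,800,3),np.uint8);c[:300,:400]=cv2.resize(a,(400,300));c[300:,:400]=a[0:300,100:500];c[:,400:]=cv2.resize(b[150:270,170:250],(400,600),interpolation=cv2.INTER_CUBIC)
cv2.imwrite('pics/c2.png',c)"
```

```text
(no output)
```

View pics/c2.png

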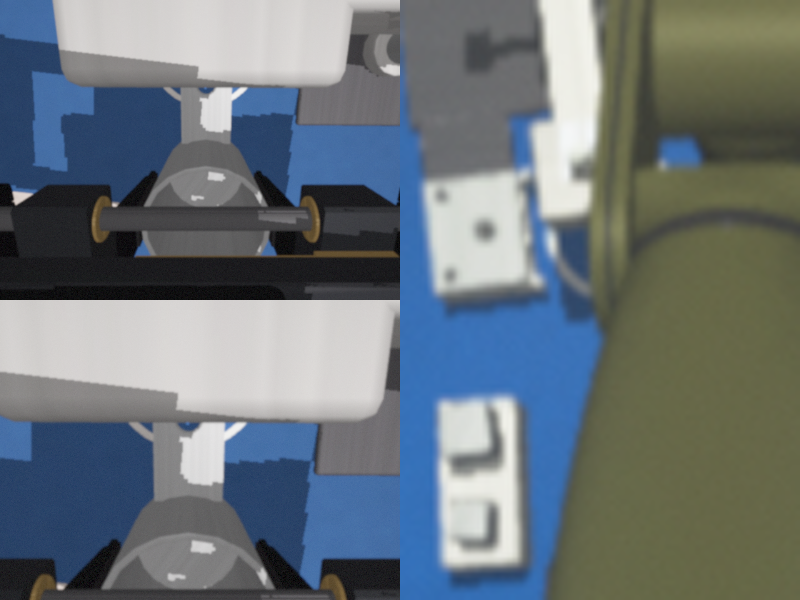

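The wS image shows the lug centred at col 288 and parallel to the tool's x, with the nozzle block centred ahead, so the pot is in line. I release, slip back along the pot's sides and take the handle.

>>> drive_tool:
  fingers: [0.2,0.1,0,0,0,0]
  xyz:
    - [0,0,0]
    - [0,0,0]
    - [0,0,0]
    - [0,0,0]
    - [0,0,0]
    - [0,0,0]
  spin: [0,0,0,0,0,0]

```text
clock: 12.88
ee_pos: [0.5881, 0.0443, 0.0447]
eef_rot: [[-0.113, 0.994, -0.0], [0.994, 0.113, 0.0], [0.0, -0.0, -1.0]]
contact_force: [-0.4, 0.2, -0.6]
opening: 0.0952
gripper_force: 0.0
```

>>> drive_tool:
  fingers: [0,0,0,0,0,0,0,0]
  xyz:
    - [-8,0,0]
    - [-18,0,0]
    - [-22,0,0]
    - [-22,0,0]
    - [-17,0,4]
    - [-8,0,4]
    - [0,0,0]
    - [0,0,0]
  spin: [0,0,0,0,0,0,0,0]

```text
clock: 13.88
ee_pos: [0.5986, -0.0497, 0.0365]
eef_rot: [[-0.113, 0.994, -0.0], [0.994, 0.113, 0.0], [0.0, -0.0, -1.0]]
contact_force: [0.6, 0.4, -0.3]
opening: 0.0954
gripper_force: 0.0
```

>>> drive_tool:
  fingers: [0.3,0.6,0.8,1,1,1,1,1]
  xyz:
    - [0,0,0]
    - [0,0,0]
    - [0,0,0]
    - [0,0,0]
    - [0,0,0]
    - [0,0,0]
    - [0,0,0]
    - [0,0,0]
  spin: [0,0,0,0,0,0,0,0]
  grip_force: 20

```text
clock: 14.88
ee_pos: [0.5988, -0.0501, 0.0367]
eef_rot: [[-0.113, 0.994, -0.0], [0.994, 0.113, -0.0], [-0.0, -0.0, -1.0]]
contact_force: [-0.5, -0.5, -0.2]
opening: 0.0208
gripper_force: 0.0
```

```bash
python3 -c "
from h import *
s,im=shot('wT');print(s['opening'],s['contact_force'])
b=capture('scene');cv2.imwrite('pics/s2.png',b)
c=np.zeros((420,800,3),np.uint8);c[:,:400]=im[:,100:500];c[:,400:]=cv2.resize(b[185:285,280:375],(400,420),interpolation=cv2.INTER_CUBIC)
cv2.imwrite('pics/c3.png',c)"
```

```text
wT 14.875 [ 0.5988 -0.0501  0.0367] 96.47347421313954 [-0. -0. -1.]
0.020822875170214996 [-0.5029 -0.5207 -0.1651]
```

>>> drive_tool:
  fingers: [1,1,1]
  xyz:
    - [0,0,0]
    - [0,0,0]
    - [0,0,0]
  spin: [0,0,0]

```text
clock: 15.35
ee_pos: [0.5988, -0.0502, 0.0367]
eef_rot: [[-0.113, 0.994, 0.0], [0.994, 0.113, -0.0], [-0.0, 0.0, -1.0]]
contact_force: [0.8, 0.5, -0.0]
opening: 0.0137
gripper_force: 20.0
```

>>> drive_tool:
  fingers: [1,1,1,1,1,1]
  xyz:
    - [4,0,0]
    - [9,0,0]
    - [10,0,0]
    - [10,0,0]
    - [5,0,0]
    - [0,0,0]
  spin: [0,0,0,0,0,0]

```text
clock: 16.1
ee_pos: [0.5943, -0.0111, 0.0366]
eef_rot: [[-0.113, 0.994, -0.0], [0.994, 0.113, 0.002], [0.002, -0.0, -1.0]]
contact_force: [-0.1, 2.4, -0.9]
opening: 0.0138
gripper_force: 20.0
```

>>> drive_tool:
  fingers: [1,1,1,1,1,1,1,1]
  xyz:
    - [4,0,0]
    - [7,0,0]
    - [7,0,0]
    - [7,0,0]
    - [7,0,0]
    - [7,0,0]
    - [6,0,0]
    - [0,0,0]
  spin: [0,0,0,0,0,0,0,0]

```text
clock: 17.1
ee_pos: [0.5892, 0.0335, 0.0366]
eef_rot: [[-0.113, 0.994, -0.0], [0.994, 0.113, 0.001], [0.002, -0.0, -1.0]]
contact_force: [-0.7, 2.4, 0.3]
opening: 0.0139
gripper_force: 20.0
```

>>> drive_tool:
  fingers: [1,1,1,1,1]
  xyz:
    - [3,0,0]
    - [3,0,0]
    - [2,0,0]
    - [0,0,0]
    - [0,0,0]
  spin: [0,0,0,0,0]

```text
clock: 17.73
ee_pos: [0.5885, 0.0405, 0.0367]
eef_rot: [[-0.113, 0.994, -0.0], [0.994, 0.113, 0.0], [0.0, -0.0, -1.0]]
contact_force: [0.5, -1.0, -0.7]
opening: 0.0143
gripper_force: 20.0
```

>>> drive_tool:
  fingers: [1,1,1,1]
  xyz:
    - [1,0,0]
    - [1,0,0]
    - [0,0,0]
    - [0,0,0]
  spin: [0,0,0,0]

```text
clock: 18.23
ee_pos: [0.5883, 0.0423, 0.0367]
eef_rot: [[-0.113, 0.994, -0.0], [0.994, 0.113, 0.0], [0.0, -0.0, -1.0]]
contact_force: [0.2, -2.1, -1.2]
opening: 0.0143
gripper_force: 20.0
```

>>> drive_tool:
  fingers: [1,1,1,1]
  xyz:
    - [1,0,0]
    - [1,0,0]
    - [0,0,0]
    - [0,0,0]
  spin: [0,0,0,0]

```text
clock: 18.73
ee_pos: [0.5881, 0.0444, 0.0367]
eef_rot: [[-0.113, 0.994, -0.0], [0.994, 0.113, 0.0], [0.0, -0.0, -1.0]]
contact_force: [-0.1, -1.0, -0.3]
opening: 0.0139
gripper_force: 20.0
```

>>> drive_tool:
  fingers: [1,1,1]
  xyz:
    - [1,0,0]
    - [0.5,0,0]
    - [0,0,0]
  spin: [0,0,0]

```text
clock: 19.1
ee_pos: [0.588, 0.0448, 0.0367]
eef_rot: [[-0.113, 0.994, 0.0], [0.994, 0.113, -0.002], [-0.002, -0.0, -1.0]]
contact_force: [-0.2, -5.7, -0.4]
opening: 0.0137
gripper_force: 20.0
```

>>> drive_tool:
  fingers: [1,1,1]
  xyz:
    - [1,0,0]
    - [0.5,0,0]
    - [0,0,0]
  spin: [0,0,0]

```text
clock: 19.48
ee_pos: [0.5881, 0.0448, 0.0368]
eef_rot: [[-0.113, 0.994, 0.001], [0.994, 0.113, -0.004], [-0.004, 0.0, -1.0]]
contact_force: [1.6, -10.7, -0.8]
opening: 0.0138
gripper_force: 20.0
```

```bash
python3 -c "
from h import *
s,im=shot('wU');print(s['opening'],s['contact_force'])
a=capture('scene');b=capture('top');cv2.imwrite('pics/s3.png',a);cv2.imwrite('pics/t3.png',b)
c=np.zeros((600,800,3),np.uint8);c[:300,:400]=im[0:300,80:480];c[300:,:400]=cv2.resize(a[215:290,300:400],(400,300),interpolation=cv2.INTER_CUBIC);c[:,400:]=cv2.resize(b[150:270,170:250],(400,600),interpolation=cv2.INTER_CUBIC)
cv2.imwrite('pics/c3.png',c)"
```

```text
wU 19.475 [0.5881 0.0448 0.0368] 96.50647354226713 [ 0.0006 -0.0044 -1.    ]
0.01377010743096938 [  1.6014 -10.6965  -0.7956]
```

>>> drive_tool:
  fingers: [1,0.7,0.4,0,0,0,0]
  xyz:
    - [-2,0,0]
    - [0,0,0]
    - [0,0,0]
    - [0,0,0]
    - [0,0,0]
    - [0,0,0]
    - [0,0,0]
  spin: [0,0,0,0,0,0,0]

```text
clock: 20.5
ee_pos: [0.588, 0.0453, 0.0367]
eef_rot: [[-0.113, 0.994, -0.0], [0.994, 0.113, 0.0], [0.0, -0.0, -1.0]]
contact_force: [-0.9, 0.5, 0.0]
opening: 0.0683
gripper_force: 0.0
```

>>> drive_tool:
  fingers: [0,0,0,0,0,0,0,0,0,0]
  xyz:
    - [0,0,-8]
    - [0,0,-25]
    - [0,0,-40]
    - [0,0,-45]
    - [0,0,-45]
    - [0,0,-40]
    - [0,0,-15]
    - [0,0,0]
    - [0,0,0]
    - [0,0,0]
  spin: [0,0,0,0,0,0,0,0,0,0]

```text
clock: 21.75
ee_pos: [0.587, 0.0453, 0.2522]
eef_rot: [[-0.113, 0.994, -0.004], [0.994, 0.113, 0.0], [0.001, -0.004, -1.0]]
contact_force: [-0.2, 0.2, 0.5]
opening: 0.0953
gripper_force: 0.0
```

```bash
python3 -c "
from h import *
s,im=shot('wV')
a=capture('scene');b=capture('top');cv2.imwrite('pics/s4.png',a);cv2.imwrite('pics/t4.png',b)
c=np.zeros((600,800,3),np.uint8);c[:300,:400]=im[0:300,80:480];c[300:,:400]=cv2.resize(a[215:290,310:410],(400,300),interpolation=cv2.INTER_CUBIC);c[:,400:]=cv2.resize(b[150:270,170:250],(400,600),interpolation=cv2.INTER_CUBIC)
cv2.imwrite('pics/c4.png',c)
plan((.46,.19,.25,91),8)"
```

```text
wV 21.75 [0.587  0.0453 0.2522] 96.47076133322203 [-0.0039  0.0001 -1.    ]
[[19.8, -13.8, 0.4], [19.6, -14.0, 0.4], [19.4, -14.3, 0.4], [19.3, -14.5, 0.4], [19.1, -14.7, 0.4], [18.9, -15.0, 0.4], [18.7, -15.2, 0.4], [18.5, -15.4, 0.4]] [0.0119, 0.0119, 0.0119, 0.0119, 0.0119, 0.0119, 0.0119, 0.0119]
```

View pics/c4.png

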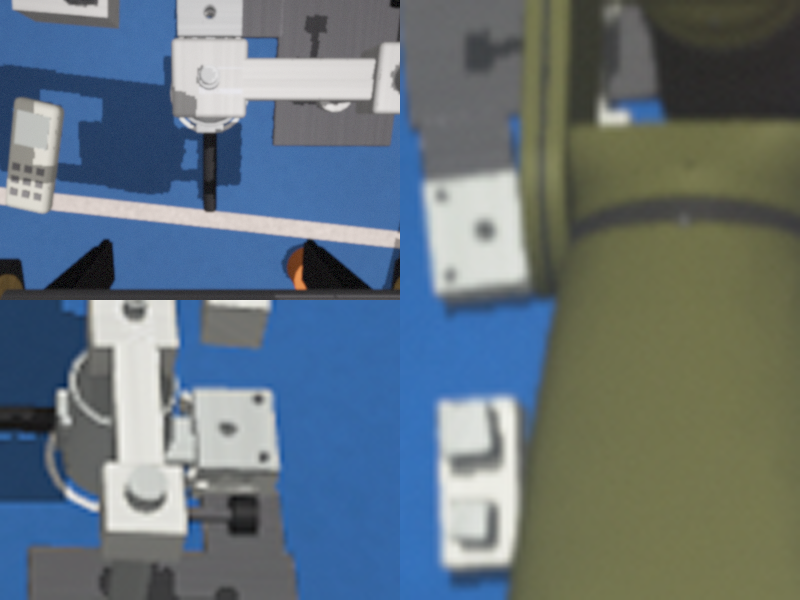

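The views show the pot flat on the ring, its lug inside the clevis and the handle straight back (handle end at wV (289,210)). The pin block is untouched. Next I go for the slim pin.

```bash
python3 -c "
from h import *
s=pickle.load(open('pics/wV.pkl','rb'))
o=np.array([.5775,.1395]);a=np.radians(96.5);e=np.array([np.cos(a),np.sin(a)])
p=plane('wrist',(289,210),.05,s)[:2]-o; print(p@e,p@[e[1],-e[0]])
plan((.411,.2097,.2522,180),10)"
```

```text
-0.11690694288432468 -7.065082458843999e-05
[[18.3, -15.7, 0.1], [20.4, -12.9, 0.1], [22.1, -9.8, 0.1], [23.2, -6.5, 0.1], [23.9, -3.0, 0.1], [24.1, 0.5, 0.1], [23.8, 4.0, 0.1], [23.0, 7.4, 0.1], [21.6, 10.7, 0.1], [19.9, 13.7, 0.1]] [-0.1458, -0.1458, -0.1458, -0.1458, -0.1458, -0.1458, -0.1458, -0.1458, -0.1458, -0.1458]
```

>>> drive_tool:
  fingers: [0,0,0,0,0,0,0,0,0,0]
  xyz:
    - [18,-16,0]
    - [20,-13,0]
    - [22,-10,0]
    - [23,-6.5,0]
    - [24,-3,0]
    - [24,0.5,0]
    - [24,4,0]
    - [23,7.5,0]
    - [22,10.5,0]
    - [20,13.5,0]
  spin: [-0.146,-0.146,-0.146,-0.146,-0.146,-0.146,-0.146,-0.146,-0.146,-0.144]

```text
clock: 23.15
ee_pos: [0.4094, 0.2087, 0.2544]
eef_rot: [[-1.0, -0.005, -0.0], [-0.005, 1.0, -0.0], [0.0, -0.0, -1.0]]
contact_force: [0.1, 0.7, -0.6]
opening: 0.0951
gripper_force: 0.0
```

>>> drive_tool:
  fingers: [0,0,0,0,0]
  xyz:
    - [0,0,30]
    - [0,0,30]
    - [0,0,10]
    - [0,0,0]
    - [0,0,0]
  spin: [0,0,0,0,0]

```text
clock: 23.78
ee_pos: [0.411, 0.2085, 0.1861]
eef_rot: [[-1.0, -0.0, 0.002], [-0.0, 1.0, 0.001], [-0.002, 0.001, -1.0]]
contact_force: [-0.3, -0.0, -0.5]
opening: 0.095
gripper_force: 0.0
```

```bash
python3 -c "
from h import *
s,im=shot('wK')
print(proj('wrist',(.411,.2097,.078),s))
g=cv2.cvtColor(im,cv2.COLOR_BGR2GRAY);u,v=map(int,proj('wrist',(.411,.2097,.078),s))
c=im[v-60:v+60,u-70:u+70]; cv2.imwrite('pics/k2.png',cv2.resize(c,None,fx=5,fy=5,interpolation=cv2.INTER_CUBIC)); print(u,v)
e=cv2.Canny(cv2.GaussianBlur(g,(3,3),0),40,100)
sx=np.abs(cv2.Sobel(g,cv2.CV_32F,1,0));sy=np.abs(cv2.Sobel(g,cv2.CV_32F,0,1))
print('cols',[(u-40+i,int(x)) for i,x in enumerate(cv2.Sobel(g,cv2.CV_32F,1,0)[v-8:v+8,u-40:u+40].mean(0)) if abs(x)>25])
print('rows',[(v-40+i,int(x)) for i,x in enumerate(cv2.Sobel(g,cv2.CV_32F,0,1)[v-40:v+40,u-8:u+8].mean(1)) if abs(x)>25])
"
```

```text
wK 23.775 [0.411  0.2085 0.1861] -179.99822190792162 [ 0.002   0.0008 -1.    ]
[289.0976 211.9665]
289 211
cols [(264, 89), (265, 248), (266, 314), (267, 202), (268, 72), (274, -32), (275, -100), (276, -186), (277, -178), (278, -56), (279, 32), (280, 28), (300, -30), (301, -29), (302, 103), (303, 230), (304, 173), (305, 56), (312, -96), (313, -237), (314, -312), (315, -200), (316, -49)]
rows [(171, 59), (176, 49), (177, 98), (178, 105), (179, 58), (190, -88), (191, -162), (192, -164), (193, -77), (196, 39), (197, 100), (198, 125), (199, 90), (200, 43), (209, 78), (210, 197), (211, 233), (212, 134), (213, 35), (223, 68), (224, 70), (225, 29), (230, -28), (231, -75), (232, -132), (233, -183), (234, -176), (235, -88), (238, -25), (239, -65), (240, -117), (241, -139), (242, -105), (243, -43)]
```

Edge profiles put the knob top's centre at (290,211), within 1 mm of the prediction (289.1,212), so I go down with a 1.7 mm shift in tool y.

>>> drive_tool:
  fingers: [0,0,0,0,0,0,0,0]
  xyz:
    - [0.3,1.7,20]
    - [0,0,30]
    - [0,0,30]
    - [0,0,20]
    - [0,0,14]
    - [0,0,7]
    - [0,0,0]
    - [0,0,0]
  spin: [0,0,0,0,0,0,0,0]

```text
clock: 24.82
ee_pos: [0.4105, 0.2102, 0.0646]
eef_rot: [[-1.0, -0.0, 0.002], [-0.0, 1.0, 0.001], [-0.002, 0.001, -1.0]]
contact_force: [0.3, -0.2, -0.3]
opening: 0.095
gripper_force: 0.0
```

>>> drive_tool:
  fingers: [0.4,0.8,1,1,1,1,1,1,1,1]
  xyz:
    - [0,0,0]
    - [0,0,0]
    - [0,0,0]
    - [0,0,0]
    - [0,0,0]
    - [0,0,0]
    - [0,0,0]
    - [0,0,0]
    - [0,0,0]
    - [0,0,0]
  spin: [0,0,0,0,0,0,0,0,0,0]
  grip_force: 20

```text
clock: 26.08
ee_pos: [0.4098, 0.21, 0.0636]
eef_rot: [[-1.0, -0.0, -0.0], [-0.0, 1.0, 0.0], [0.0, 0.0, -1.0]]
contact_force: [-1.0, -1.2, -0.6]
opening: 0.0197
gripper_force: 20.0
```

>>> drive_tool:
  fingers: [1,1,1,1,1,1,1,1,1,1]
  xyz:
    - [0,0,-6]
    - [0,0,-14]
    - [0,0,-20]
    - [0,0,-25]
    - [0,0,-25]
    - [0,0,-16]
    - [0,0,0]
    - [0,0,0]
    - [0,0,0]
    - [0,0,0]
  spin: [0,0,0,0,0.05,0.15,0.18,0.18,0.18,0.18]

```text
clock: 27.32
ee_pos: [0.4101, 0.2101, 0.1708]
eef_rot: [[-0.601, 0.799, 0.001], [0.799, 0.601, 0.0], [-0.0, 0.001, -1.0]]
contact_force: [0.1, -0.4, -0.6]
opening: 0.0199
gripper_force: 20.0
```

>>> drive_tool:
  fingers: [1,1,1,1,1,1,1]
  xyz:
    - [0,0,0]
    - [0,0,0]
    - [0,0,0]
    - [0,0,0]
    - [0,0,0]
    - [0,0,0]
    - [0,0,0]
  spin: [0.18,0.18,0.12,0.057,0,0,0]

```text
clock: 28.2
ee_pos: [0.4099, 0.21, 0.1699]
eef_rot: [[-0.114, 0.993, 0.0], [0.993, 0.114, 0.0], [0.0, 0.0, -1.0]]
contact_force: [0.2, -0.3, -1.3]
opening: 0.0199
gripper_force: 20.0
```

```bash
python3 -c "
from h import *
s=telemetry.observe();print(s['opening'],s['ee_pos'],s['gripper_force'])
plan((.5695,.2093,s['ee_pos'][2],96.5),7)"
```

```text
0.019863167336169156 [0.4099 0.21   0.1699] 19.982845187187195
[[-2.7, 22.6, -0.0], [-2.7, 22.6, -0.0], [-2.7, 22.6, -0.0], [-2.7, 22.6, -0.0], [-2.7, 22.6, -0.0], [-2.7, 22.6, -0.0], [-2.7, 22.6, -0.0]] [0.0001, 0.0001, 0.0001, 0.0001, 0.0001, 0.0001, 0.0001]
```

>>> drive_tool:
  fingers: [1,1,1,1,1,1,1,1,1,1]
  xyz:
    - [-1,8,0]
    - [-2,18,0]
    - [-3,25,0]
    - [-3,28,0]
    - [-3,28,0]
    - [-3,26,0]
    - [-2,17,0]
    - [-2,8.5,0]
    - [0,0,0]
    - [0,0,0]
  spin: [0,0,0,0,0,0,0,0,0,0]

```text
clock: 29.45
ee_pos: [0.5689, 0.2092, 0.1696]
eef_rot: [[-0.114, 0.993, -0.001], [0.993, 0.114, -0.0], [0.0, -0.001, -1.0]]
contact_force: [-0.3, -0.6, -0.9]
opening: 0.0195
gripper_force: 20.0
```

>>> drive_tool:
  fingers: [1,1,1,1]
  xyz:
    - [0,0,20]
    - [0,0,20]
    - [0,0,0]
    - [0,0,0]
  spin: [0,0,0,0]

```text
clock: 29.95
ee_pos: [0.5693, 0.2091, 0.1292]
eef_rot: [[-0.114, 0.994, -0.001], [0.994, 0.114, -0.0], [-0.0, -0.001, -1.0]]
contact_force: [0.7, -0.1, -0.2]
opening: 0.0199
gripper_force: 20.0
```

```bash
python3 -c "
from h import *
s,im=shot('wI')
R=s['eef_rot'];p=s['ee_pos']
print('pred hole',proj('wrist',(.5695,.2093,.038),s),'tip',proj('wrist',p+R@[0,0,.0526],s))
c=im[130:290,190:390];cv2.imwrite('pics/c5.png',cv2.resize(c,(750,600),interpolation=cv2.INTER_CUBIC))"
```

```text
wI 29.95 [0.5693 0.2091 0.1292] 96.53416331318162 [-0.0007 -0.0002 -1.    ]
pred hole [287.2741 218.6358] tip [286.7143 236.4223]
```

View pics/c5.png

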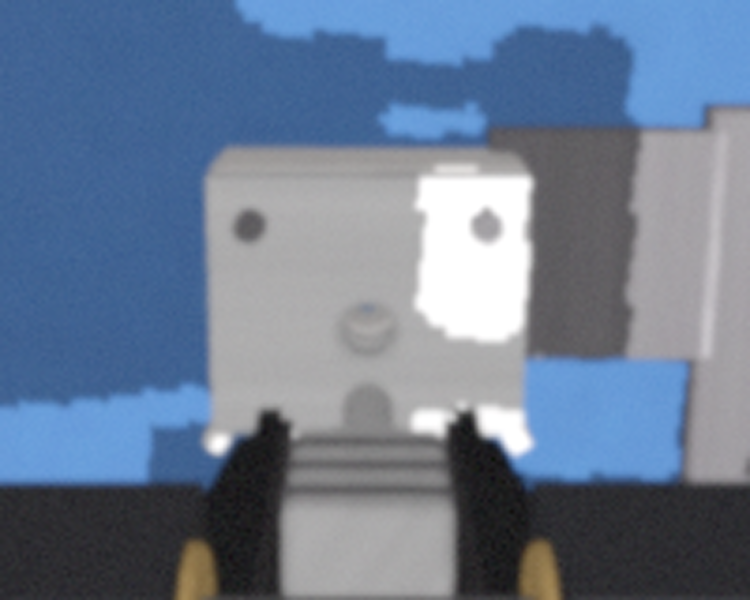

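The picture shows the clevis hole at crop (368,328), pixel (288.1,217.5), and the pin tip just below it, its upper edge at crop (368,384), pixel (288.1,232.4). I refine both with edge profiles.

```bash
python3 - <<'E'
from h import *
im=cv2.imread("pics/wI.png"); s=pickle.load(open("pics/wI.pkl","rb")); R=s['eef_rot'];p=s['ee_pos']
g=cv2.cvtColor(im,cv2.COLOR_BGR2GRAY).astype(float)
print("col profile rows 205-248:",[(r,int(g[r,286:291].mean())) for r in range(207,248)])
print("row profile at 239:",[(c,int(g[237:242,c].mean())) for c in range(272,304)])
print("hole row prof 217:",[(c,int(g[216:220,c].mean())) for c in range(276,302)])
for x,z in ((.004,.0506),(.002,.0526),(.003,.0526),(0,.0526)): print(x,z,proj("wrist",p+R@[x,0,z],s))
H=plane("wrist",(288.1,217.4),.038,s); print("hole",H,"rel tool",R.T@(H-p))
E
```

```text
col profile rows 205-248: [(207, 171), (208, 170), (209, 167), (210, 160), (211, 147), (212, 141), (213, 146), (214, 151), (215, 154), (216, 161), (217, 168), (218, 168), (219, 159), (220, 154), (221, 155), (222, 150), (223, 144), (224, 148), (225, 159), (226, 166), (227, 169), (228, 170), (229, 170), (230, 168), (231, 163), (232, 153), (233, 142), (234, 136), (235, 135), (236, 135), (237, 135), (238, 135), (239, 136), (240, 135), (241, 136), (242, 136), (243, 136), (244, 134), (245, 129), (246, 117), (247, 101)]
row profile at 239: [(272, 173), (273, 172), (274, 172), (275, 173), (276, 172), (277, 172), (278, 172), (279, 171), (280, 166), (281, 153), (282, 141), (283, 134), (284, 135), (285, 136), (286, 136), (287, 136), (288, 135), (289, 135), (290, 133), (291, 134), (292, 131), (293, 135), (294, 147), (295, 162), (296, 169), (297, 171), (298, 173), (299, 183), (300, 198), (301, 211), (302, 217), (303, 218)]
hole row prof 217: [(276, 173), (277, 172), (278, 169), (279, 163), (280, 156), (281, 151), (282, 151), (283, 155), (284, 160), (285, 162), (286, 163), (287, 164), (288, 164), (289, 165), (290, 165), (291, 161), (292, 158), (293, 153), (294, 151), (295, 155), (296, 163), (297, 168), (298, 172), (299, 172), (300, 173), (301, 173)]
0.004 0.0506 [286.7072 231.1531]
0.002 0.0526 [286.7157 233.2843]
0.003 0.0526 [286.7164 231.7098]
0 0.0526 [286.7143 236.4223]
hole [0.57   0.2103 0.038 ] rel tool [0.0011 0.0009 0.0912]
```

>>> drive_tool:
  fingers: [1,1,1,1,1,1,1,1]
  xyz:
    - [1.2,0,6]
    - [0,0,12]
    - [0,0,12]
    - [0,0,5]
    - [0,0,2]
    - [0,0,2]
    - [0,0,1]
    - [0,0,0]
  spin: [0,0,0,0,0,0,0,0]

```text
clock: 31.0
ee_pos: [0.5695, 0.2103, 0.0899]
eef_rot: [[-0.114, 0.994, 0.0], [0.994, 0.114, 0.0], [0.0, 0.0, -1.0]]
contact_force: [0.5, 0.3, -0.8]
opening: 0.02
gripper_force: 20.0
```

>>> drive_tool:
  fingers: [1,1,1,1,1]
  xyz:
    - [0,0,2]
    - [0,0,2]
    - [0,0,2]
    - [0,0,0]
    - [0,0,0]
  spin: [0,0,0,0,0]

```text
clock: 31.62
ee_pos: [0.5693, 0.2103, 0.0836]
eef_rot: [[-0.114, 0.994, -0.0], [0.994, 0.114, -0.0], [-0.0, -0.0, -1.0]]
contact_force: [-0.5, 0.5, -0.9]
opening: 0.0197
gripper_force: 20.0
```

>>> drive_tool:
  fingers: [1,1,1,1,1,1]
  xyz:
    - [0,0,2]
    - [0,0,2]
    - [0,0,2]
    - [0,0,2]
    - [0,0,0]
    - [0,0,0]
  spin: [0,0,0,0,0,0]

```text
clock: 32.38
ee_pos: [0.5694, 0.2103, 0.0757]
eef_rot: [[-0.114, 0.994, 0.0], [0.994, 0.114, 0.0], [0.0, 0.0, -1.0]]
contact_force: [-0.2, -0.8, 0.6]
opening: 0.0201
gripper_force: 20.0
```

>>> drive_tool:
  fingers: [1,1,1,1,1,1]
  xyz:
    - [0,0,2]
    - [0,0,2]
    - [0,0,2]
    - [0,0,2]
    - [0,0,0]
    - [0,0,0]
  spin: [0,0,0,0,0,0]

```text
clock: 33.12
ee_pos: [0.5694, 0.2103, 0.0677]
eef_rot: [[-0.114, 0.994, 0.0], [0.994, 0.114, -0.0], [-0.0, 0.0, -1.0]]
contact_force: [0.1, -0.2, -0.9]
opening: 0.0201
gripper_force: 20.0
```

>>> drive_tool:
  fingers: [1,1,1,1,1,1]
  xyz:
    - [0,0,2]
    - [0,0,2]
    - [0,0,2]
    - [0,0,2]
    - [0,0,0]
    - [0,0,0]
  spin: [0,0,0,0,0,0]

```text
clock: 33.88
ee_pos: [0.5694, 0.2103, 0.0597]
eef_rot: [[-0.114, 0.994, 0.0], [0.994, 0.114, -0.0], [-0.0, 0.0, -1.0]]
contact_force: [0.4, -0.8, -1.1]
opening: 0.0198
gripper_force: 20.0
```

>>> drive_tool:
  fingers: [1,1,1,1,1,1]
  xyz:
    - [0,0,1]
    - [0,0,1]
    - [0,0,1]
    - [0,0,0.5]
    - [0,0,0]
    - [0,0,0]
  spin: [0,0,0,0,0,0]

```text
clock: 34.62
ee_pos: [0.5694, 0.2103, 0.0567]
eef_rot: [[-0.114, 0.994, -0.0], [0.994, 0.114, -0.0], [-0.0, -0.0, -1.0]]
contact_force: [-3.3, -0.5, 5.8]
opening: 0.0201
gripper_force: 20.0
```

>>> drive_tool:
  fingers: [0.9,0.7,0.5,0.5,0.5,0.5]
  xyz:
    - [0,0,0]
    - [0,0,0]
    - [0,0,0]
    - [0,0,0]
    - [0,0,0]
    - [0,0,0]
  spin: [0,0,0,0,0,0]

```text
clock: 35.38
ee_pos: [0.5693, 0.2103, 0.0561]
eef_rot: [[-0.114, 0.994, -0.0], [0.994, 0.114, -0.0], [-0.0, -0.0, -1.0]]
contact_force: [-0.1, -0.6, 0.4]
opening: 0.0472
gripper_force: 0.0
```

>>> drive_tool:
  fingers: [0.5,0.5,0.5,0.5,0.5,0.5,0.5,0.5,0.5,0.5]
  xyz:
    - [0,0,-5]
    - [0,0,-15]
    - [0,0,-25]
    - [0,0,-30]
    - [0,0,-35]
    - [0,0,-35]
    - [30,0,-20]
    - [30,0,0]
    - [0,0,0]
    - [0,0,0]
  spin: [0,0,0,0,0,0,0,0,0,0]

```text
clock: 36.62
ee_pos: [0.5625, 0.2695, 0.2215]
eef_rot: [[-0.114, 0.993, 0.0], [0.993, 0.114, -0.0], [-0.0, 0.0, -1.0]]
contact_force: [-0.7, 0.2, -0.5]
opening: 0.0476
gripper_force: 0.0
```

```bash
python3 - <<'E'
from h import *
s,im=shot("wF"); b=capture("top"); cv2.imwrite("pics/t9.png",b); a=capture("scene"); cv2.imwrite("pics/s9.png",a)
print(proj("wrist",(.5694,.2098,.038+.033),s), proj("scene",(.5694,.2098,.071)), proj("top",(.5694,.2098,.071)))
t0=cv2.imread("pics/t4.png"); s0=cv2.imread("pics/s4.png")
# knob top: bright square near predicted spot in the wrist view
g=cv2.cvtColor(im,cv2.COLOR_BGR2GRAY); u,v=map(int,proj("wrist",(.5694,.2098,.071),s))
sx=cv2.Sobel(g,cv2.CV_32F,1,0)[v-5:v+5,u-45:u+45].mean(0); sy=cv2.Sobel(g,cv2.CV_32F,0,1)[v-45:v+45,u-5:u+5].mean(1)
print([(u-45+i,int(x)) for i,x in enumerate(sx) if abs(x)>40]); print([(v-45+i,int(x)) for i,x in enumerate(sy) if abs(x)>40])
p=proj("wrist",(.411,.2097,.045),s);print("empty pin-block hole",p)
# slim pin gone and other things unmoved, by change against the first pictures
d=cv2.absdiff(cv2.imread("pics/scene0.png"),a).max(2); m=cv2.morphologyEx((d>50).astype(np.uint8),cv2.MORPH_OPEN,np.ones((3,3)))
n,l,st,c=cv2.connectedComponentsWithStats(m); print([list(map(int,x)) for x in st[1:] if x[4]>25])
E
```

```text
wF 36.625 [0.5625 0.2695 0.2215] 96.53921493788125 [ 0.0002 -0.0004 -1.    ]
[287.0705 264.3351] [367.7412 238.0998] [184.1187 192.6722]
[(242, 79), (255, 52), (256, 213), (257, 318), (258, 223), (259, 82), (275, -50), (276, -83), (278, 83), (279, 86), (297, -76), (299, 61), (300, 65), (316, -128), (317, -235), (318, -238), (319, -126)]
[(219, 53), (220, 58), (221, 76), (222, 181), (223, 229), (224, 134), (225, 42), (237, -47), (238, -124), (239, -202), (240, -180), (241, -90), (242, -65), (243, -97), (244, -113), (245, -71), (251, 62), (252, 194), (253, 277), (254, 234), (255, 133), (256, 52), (275, -66), (276, -167), (277, -192), (278, -130), (279, -93), (280, -94), (281, -62), (288, -102), (289, -133), (290, -84)]
empty pin-block hole [124.5788 236.2519]
[[315, 0, 21, 17, 318], [342, 0, 5, 21, 76], [380, 0, 33, 36, 649], [352, 4, 42, 39, 630], [283, 30, 8, 12, 70], [414, 33, 7, 5, 27], [399, 38, 50, 9, 320], [515, 43, 45, 63, 1245], [331, 45, 203, 224, 18113], [528, 157, 17, 17, 228], [182, 183, 30, 24, 529], [292, 229, 46, 34, 659], [350, 234, 5, 7, 29], [363, 242, 10, 7, 46], [352, 244, 6, 11, 54]]
```

The knob top appears at (288,265), against a predicted (287,264) for a seated pin. The collar contact came at the expected TCP height of 56.7 mm, and outside the arm's own area only the pot and stand areas show changes. I hand in.

```bash
python3 -c "
from station import ticket
print(ticket.hand_in())"
```

```text
the job is handed in; nothing more can be done
None
```

The pot is home on the ring mark with its lug against the clevis stop, the slimmer pin is down through clevis and lug with its collar seated, and I handed the job in with the gripper clear at about 37 s of the 72 s (no verdict came back).

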